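# Close the button canister with its pinch lid

## Task

We are sorting the clutter on this table: close the white canister with the purple band (the one holding buttons) with the loose purple lid. Pinch the lid's two yellow tabs together and keep them pinched while you lift it and lower it into the canister's mouth until its disc lies flat on the steel rim, then let go so that the tabs spring out under the rim. The canister must end standing upright, and leave the teal-banded tub where it stands.

Things in the scene. Friction and masses are not known exactly. Their poses are not given: they have to be found in the camera images.
- lid: Loose purple lid, 120 g. Origin: underside centre, z up. Disc 114 mm wide, 16 to 20 mm above the origin; plug below 48 mm wide. Two yellow upright tabs (26 mm wide, 5 thick, tops at 54 mm) face each other along lid y: 58 mm over outer faces free, 30 pinched. Each carries a catch (4 to 10 mm up, 16 wide) reaching 50 mm from the centre along y free, 36 pinched. Fits at any turn.
- tab (a joint): Pinch of each yellow tab inward along lid y, in m: 0 free, 0.014 fully pinched on a solid stop. The tabs are geared together, so it holds for both. Springs push each tab out with 2 N free, 4.8 N fully pinched; a 20 N grip pinches fully and holds the lid.
- canister: Loose white canister, purple band, steel rim, buttons inside (below 45 mm), 0.7 kg, 108 mm wide, 80 mm tall. Origin: underside centre, z up. The rim is an inward lip 4 mm thick, opening 96 mm at the top, 88 at its underside; bore below 102. Only with the tabs pinched does the lid enter, 7 mm spare all round. Lid home: disc on rim, lid origin 64 mm above this origin, catches under the lip.
- tub: Bystander: a smaller open white tub with a teal band and no steel rim, 82 mm across the mouth, 60 mm tall, 150 g, loose. Origin: underside centre, z up. The lid does not belong to it.
Not all that is in view belongs to the job. What is meant by the lid is not orange, and is the larger of those in its own colour.

How it is judged:
On the way, in this order (a step that is already met when the one before it is completed fails the run):
1. The tabs are pinched in and the lid is lifted off the table (value of joint tab above 0.005 m and height (world z) of lid above 0.03 m), for 0.2 s.
2. The lid is down in the canister's mouth with its tabs still pinched (z of lid in the frame of canister between 0.058 and 0.069 m and horizontal distance between lid and canister below 0.013 m and value of joint tab above 0.0055 m), for 0.05 s.
At the end, for the whole second after the job is handed in: The lid lies on the canister's rim (origin 58 to 69 mm above the canister's, within 13 mm of its axis, within 0.1 rad of parallel), its tabs have sprung out to within 4.5 mm of free, under the lip; the canister stands upright on the table (within 10 degrees), and both are at rest (z of lid in the frame of canister between 0.058 and 0.069 m and horizontal distance between lid and canister below 0.013 m and angle between the z axis of lid and the z axis of canister, either way round below 0.1 rad and value of joint tab below 0.0045 m and angle between canister's own z axis and vertical below 0.17 rad and height (world z) of canister below 0.02 m and linear speed of each of lid, canister below 0.02 m/s); the robot touches nothing.
It fails at once if The teal-banded tub is pushed more than 40 mm from its place or tipped over (distance of tub from where it was at the start of the episode above 0.04 m or angle between tub's own z axis and vertical above 0.5 rad).
It also fails if it takes over 38 s, if anything falls off the work surface, if the arm or the gripper's body presses on something with over 40 N, if the wrist force passes 120 N, or if a joint passes its speed limit or range.

## Robot

A 7-joint arm with a two-finger parallel gripper is mounted at the origin on the work surface. World frame = base frame: x ahead of the robot, y to its left, z up, the work surface at z = 0. Lengths are in m, angles in rad, forces in N, time in s.
With the tool pointing down it reaches from about 0.35 to 0.9 m from the base axis. Payload 8.1 kg.
Tool frame: the origin (TCP) lies midway between the tips of the shut fingers; the grasp point (between the pads) lies ctrl.tcp_to_grasp behind it (ctrl.tcp_to_grasp is the distance from the TCP to the grasp point, in m); z points along the fingers, y is the line along which they close (so a half turn about z gives the same grasp; the last joint's range is limited). The gripper opens to 85 mm and grips with 20 to 120 N. Pads are 22 mm wide; open, the fingers measure 114 mm over their backs; the gripper's body (76 mm by 85 mm) begins 54 mm behind the grasp point. The pads swing forward as they close: fully open they stand 13 mm farther back than shut.
Start: joints at [-1.365, 0.434, 0.025, 1.573, -0.012, 1.134, -0.075], TCP at [0.19, 0.595, 0.231] pointing down, gripper open.
Joint ranges: [-2.62, 2.62], [-0.44, 2.09], [-1.27, 1.32], [0.08, 2.57], [-1.32, 4.46], [0.12, 2], [-2.74, 2.74]. Speed limits (rad/s): [2.22, 2.22, 3.01, 3.01, 3.14, 3.14, 3.14].

## Interface

Orientations are given as a 3x3 rotation matrix whose columns are the frame's x, y, z axes.
In Python, from station import ctrl gives the robot as it stands.
- The arm moves only by the tool send_rows, never from a script. Its argument "series" is a list that holds one entry, the list of rows, each a list of 7 numbers: the turn, a rotation vector about the tool's x, y, z in degrees, then the shift along the tool's x, y, z in m, then the finger opening in m, from 0 to 0.0854. In form: [[[rx, ry, rz, x, y, z, grip], ...]]. A call has 1 to 10 rows; each row is the pose to reach, as a shift and turn from the pose commanded when the call began, along the tool's axes at that moment; what a row does not reach only later rows make up. A row lasts 1/12 s, in which the tool goes at most 41.7 mm and 7.16 degrees, less where a joint would pass 70% of its speed; a pose out of reach is approached as far as the arm can. A call with a gripper value outside its range is refused whole. The fingers move at their own pace and stop on an object; "newtons" is the grip in N (left out, the last holds). Time passes only in rows, so rows that repeat a pose let the fingers close. It gives the time, the measured TCP pose, the force, the opening and the grip force at its end, in the units of the state.
- ctrl.read_state(): the state, without advancing time (a new reading comes with each control period).
- ctrl.camera(name): name is "scene" or "top" or "wrist"; returns (picture, depth): 420x560x3 uint8, red, green, blue; 420x560 float32, m along the optical axis (not along the pixel's ray), 0 where there is no reading.
- ctrl.camera_model(name): a dict with "fx", "fy", "cx", "cy" (pixels), "world_from_camera" (4x4, takes a point from camera to world coordinates); the wrist camera has in their place "T_tool_cam" (4x4, takes a point from camera to tool coordinates, whose origin is the TCP and whose axes are the flange's). Camera axes: x right, y down, z forward; pixel columns grow to the right and rows downward; lengths in m; the calibration is good to about 2 mm. The wrist camera is an equidistant fisheye: a pixel r from the principal point sees the ray r / f radians off the axis. A picture is of the moment at which its call begins: read the wrist's pose just before it. camera_model takes no time and is no camera call.
- ctrl.close_job(): hands the job in; it is judged then, once.
Trained networks look in the newest picture that a camera, given by its name, has taken for a name from the list of things; names that differ only in an ending like _2 or _b are one class to them, and where a whole thing is asked for, a point or a joint stands for the part that bears it (a point fixed in the world has none). Each returns a list of dicts, best first, with "confidence" (0 to 1); they miss things now and then, are a little off and sometimes report something else, mostly with a low value. They report only what shows in the picture. A call takes as long as a camera call. They do not tell look-alikes from the thing itself.
- ctrl.spot_in(thing, camera): "position" ([x, y, z] in m, in world coordinates, good to about 4 mm: the middle of the surface that is visible of it).
- ctrl.tip_of(thing, camera): "position" ([x, y, z] in m, in world coordinates, good to about 4 mm: a listed point, or the origin of a listed thing).
The state is a dict: "time": time; "joint_pos": joint angles; "joint_velocities": joint speeds; "joint_torque": joint torques, N m; "tcp_pos": TCP position; "tcp_rot": TCP orientation; "force": force on the tool from outside, world axes, zero at the start; "moment": the same for the moment, N m; "gripper_width": opening from 0.0 (shut) to 1.0 (fully open); "grasp_force": force on a finger pad.
Only numpy, scipy, OpenCV 4.12 (cv2) and the standard library are available. Lean on these libraries where they do the work, as an engineer would, in place of code of your own. Each camera call takes 0.05 s, during which the arm holds its last target. There are 200 camera calls.

## Working session

There is one attempt and no reset: what is moved stays moved. The work goes in short steps, Python scripts to look and compute and a tool call to move; the robot and the scene stay as the last step left them, time stands still between calls to the robot, and variables do not carry over. Pictures are saved under pics/ and viewed, at most 10 in all, crops included, and the job is handed in when it is done.

Besides the shell and the picture viewer there is one more tool, called after "Emit:" by a JSON object that holds its "op" and its "data". send_rows: Moves the arm, as the interface text tells. Its arguments: {"type":"object","properties":{"series":{"type":"array","items":{"type":"array","items":{"type":"array","items":{"type":"number"}}}},"newtons":{"type":"number"}},"required":["series"]}

```bash
mkdir -p pics; ls
cat > h.py <<'E'
import numpy as np, cv2
from station import ctrl
def cloud(name):
    im,d=ctrl.camera(name); m=ctrl.camera_model(name)
    v,u=np.mgrid[:d.shape[0],:d.shape[1]]
    P=np.stack([(u-m['cx'])/m['fx']*d,(v-m['cy'])/m['fy']*d,d,np.ones_like(d)],-1)
    W=P@np.array(m['world_from_camera']).T
    W[d==0]=np.nan
    return im,W[...,:3]
E
python3 - <<'E'
from h import *
for c in ['top','scene']:
    im,W=cloud(c); np.save(c+'.npy',W); np.save(c+'i.npy',im)
    cv2.imwrite(f'pics/{c}0.png',im[...,::-1])
    for t in ['lid','canister','tub']:
        for r in ctrl.tip_of(t,c): print(c,t,np.round(r['position'],3),round(r['confidence'],2))
s=ctrl.read_state(); print(s['time'],s['tcp_pos'],s['tcp_rot'],ctrl.tcp_to_grasp)
E
```

```text
pics
top lid [ 0.429 -0.042 -0.001] 0.91
top lid [ 0.561 -0.026 -0.006] 0.77
top canister [0.598 0.243 0.003] 0.63
top tub [ 0.482 -0.235  0.001] 0.79
scene lid [ 0.427 -0.037  0.003] 0.88
scene lid [0.444 0.12  0.001] 0.78
scene lid [ 0.566 -0.028  0.003] 0.69
scene canister [ 0.597  0.249 -0.002] 0.95
scene tub [ 0.485 -0.237  0.001] 0.71
0.4 [0.18994314 0.59539028 0.23124178] [[-9.52682779e-01  3.03966317e-01 -3.67625289e-05]
 [ 3.03966319e-01  9.52682770e-01 -1.29976396e-04]
 [-4.48541854e-06 -1.35000845e-04 -9.99999991e-01]] 0.0187
```

View pics/top0.png

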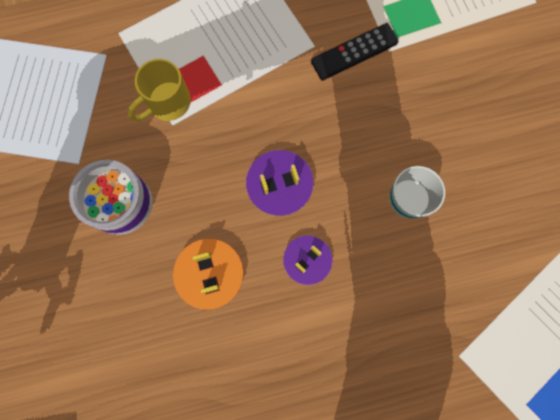

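View pics/scene0.png

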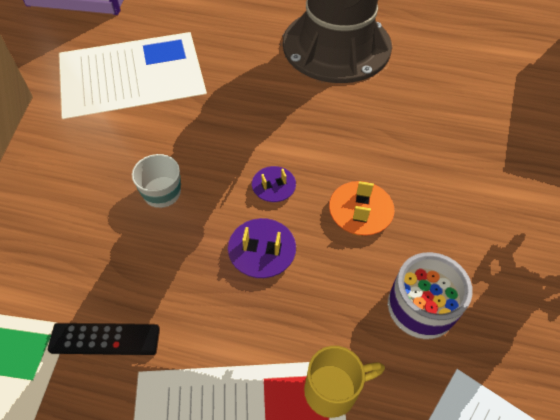

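The top view shows the large purple lid at pixel (280,182), the canister at (108,197), and the tub at (417,192). The small purple lid at (308,260) and the orange lid at (208,273) are decoys. Next I'll measure the lid and canister from the depth data.

Run:
```python
from h import *
def circ(p):
    A=np.c_[2*p,np.ones(len(p))]; x=np.linalg.lstsq(A,(p**2).sum(1),rcond=None)[0]
    return x[:2],np.sqrt(x[2]+x[:2]@x[:2])
for c in ['top','scene']:
    W=np.load(c+'.npy'); im=np.load(c+'i.npy'); hsv=cv2.cvtColor(im,cv2.COLOR_RGB2HSV)
    r=np.hypot(W[...,0]-.563,W[...,1]+.027)
    yel=(hsv[...,0]>18)&(hsv[...,0]<35)&(hsv[...,1]>110)&(r<.05)&(W[...,2]>.045)
    pur=(hsv[...,0]>125)&(hsv[...,0]<155)&(hsv[...,1]>100)&(r<.09)&(W[...,2]>.01)
    ctr=cv2.minEnclosingCircle(W[pur][:,:2].astype(np.float32))
    print(c,'disc',ctr,np.median(W[pur],0))
    t=W[yel]; print(len(t))
    _,lab,cc=cv2.kmeans(t[:,:2].astype(np.float32),2,None,(3,50,1e-6),5,0)
    d=cc[1]-cc[0]; print('tabs',cc,np.linalg.norm(d),'mid',cc.mean(0),'ang',np.degrees(np.arctan2(d[1],d[0])), np.percentile(t[:,2],[5,50,95]))
    r=np.hypot(W[...,0]-.598,W[...,1]-.246)
    k=(r<.075)&(W[...,2]>.074)&(W[...,2]<.09); p=W[k]
    print('rim',circ(p[:,:2]),cv2.minEnclosingCircle(p[:,:2].astype(np.float32)),np.median(p[:,2]),k.sum())
m=ctrl.camera_model('wrist');print(m)
```

```text
top disc ((0.564781904220581, -0.02855285257101059), 0.056929320096969604) [ 0.56145763 -0.02767621  0.02109118]
111
tabs [[ 0.56066674 -0.00185189]
 [ 0.56543946 -0.05428971]] 0.052654576 mid [ 0.56305313 -0.0280708 ] ang -84.79945 [0.04904964 0.05489104 0.05684604]
rim (array([0.597535  , 0.24288902]), np.float64(0.049353966347008935)) ((0.5980576276779175, 0.24386253952980042), 0.05487651005387306) 0.08024341397532753 1373
scene disc ((0.567165195941925, -0.026868797838687897), 0.05718589574098587) [ 0.57407006 -0.02531966  0.02023744]
106
tabs [[ 0.5713484  -0.0520422 ]
 [ 0.56748384  0.00059966]] 0.052783523 mid [ 0.56941617 -0.02572127] ang 94.19871 [0.04603954 0.05363969 0.05594451]
rim (array([0.60022211, 0.24502405]), np.float64(0.04951124413153129)) ((0.599259078502655, 0.24494346976280212), 0.05513517186045647) 0.0796072435988403 1460
{'fx': 325.19226210127806, 'fy': 325.19226210127806, 'cx': 276.75225795538427, 'cy': 212.2937229558064, 'T_tool_cam': array([[-4.41451038e-04, -9.45340972e-01, -3.26083197e-01,
         8.39410367e-02],
       [ 9.99999866e-01, -3.28576768e-04, -4.01228579e-04,
        -9.73931016e-04],
       [ 2.72154453e-04, -3.26083330e-01,  9.45340990e-01,
        -1.42814337e-01],
       [ 0.00000000e+00,  0.00000000e+00,  0.00000000e+00,
         1.00000000e+00]])}
```

Emit:
{"op": "send_rows", "data": {"series": [[[0,0,-22.4,-0.547,-0.479,0.08,0.085],[0,0,-22.4,-0.547,-0.479,0.08,0.085],[0,0,-22.4,-0.547,-0.479,0.08,0.085],[0,0,-22.4,-0.547,-0.479,0.08,0.085],[0,0,-22.4,-0.547,-0.479,0.08,0.085],[0,0,-22.4,-0.547,-0.479,0.08,0.085],[0,0,-22.4,-0.547,-0.479,0.08,0.085],[0,0,-22.4,-0.547,-0.479,0.08,0.085],[0,0,-22.4,-0.547,-0.479,0.08,0.085],[0,0,-22.4,-0.547,-0.479,0.08,0.085]]], "newtons": 20}}

```text
time: 1.23
tcp_pos: [0.4046, 0.239, 0.1859]
tcp_rot: [[-0.997, -0.082, 0.001], [-0.082, 0.997, 0.001], [-0.001, 0.001, -1.0]]
force: [0.4, -0.1, 0.9]
gripper_width: 0.99
grasp_force: 0.0
```

Emit:
{"op": "send_rows", "data": {"series": [[[0,0,0,-0.139,-0.279,0.036,0.085],[0,0,0,-0.139,-0.279,0.036,0.085],[0,0,0,-0.139,-0.279,0.036,0.085],[0,0,0,-0.139,-0.279,0.036,0.085],[0,0,0,-0.139,-0.279,0.036,0.085],[0,0,0,-0.139,-0.279,0.036,0.085],[0,0,0,-0.139,-0.279,0.036,0.085],[0,0,0,-0.139,-0.279,0.036,0.085],[0,0,0,-0.139,-0.279,0.036,0.085],[0,0,0,-0.139,-0.279,0.036,0.085]]]}}

```text
time: 2.07
tcp_pos: [0.5655, -0.0274, 0.1494]
tcp_rot: [[-0.997, -0.079, -0.0], [-0.079, 0.997, -0.0], [0.0, -0.0, -1.0]]
force: [-0.1, 1.5, 0.7]
gripper_width: 0.997
grasp_force: 0.0
```

```bash
cat >> h.py <<'E'
def wcloud():
    s=ctrl.read_state(); im,d=ctrl.camera('wrist'); m=ctrl.camera_model('wrist')
    v,u=np.mgrid[:d.shape[0],:d.shape[1]]
    x=(u-m['cx'])/m['fx'];y=(v-m['cy'])/m['fy'];th=np.hypot(x,y)+1e-9
    k=np.tan(np.minimum(th,1.5))/th*d
    P=np.stack([x*k,y*k,d,np.ones_like(d)],-1)
    T=np.eye(4);T[:3,:3]=s['tcp_rot'];T[:3,3]=s['tcp_pos']
    W=(P@(T@np.array(m['T_tool_cam'])).T)[...,:3]; W[d==0]=np.nan
    return s,im,W
E
python3 - <<'E'
from h import *
s,im,W=wcloud(); cv2.imwrite('pics/w1.png',im[...,::-1])
print(s['time'],s['tcp_pos'],np.round(s['tcp_rot'],4))
hsv=cv2.cvtColor(im,cv2.COLOR_RGB2HSV)
r=np.hypot(W[...,0]-.565,W[...,1]+.0275)
yel=(hsv[...,0]>18)&(hsv[...,0]<35)&(hsv[...,1]>110)&(r<.05)&(W[...,2]>.05)&(W[...,2]<.06)
pur=(hsv[...,0]>125)&(hsv[...,0]<155)&(hsv[...,1]>100)&(r<.08)&(W[...,2]>.015)&(W[...,2]<.027)
print('disc',cv2.minEnclosingCircle(W[pur][:,:2].astype(np.float32)),np.median(W[pur][:,2]))
t=W[yel]; _,lab,cc=cv2.kmeans(t[:,:2].astype(np.float32),2,None,(3,50,1e-6),5,0)
d=cc[1]-cc[0]; print(len(t),'tabs',cc,np.linalg.norm(d),'mid',cc.mean(0),'ang',np.degrees(np.arctan2(d[1],d[0])))
for i in (0,1):
    print(cv2.minAreaRect((t[lab[:,0]==i][:,:2]*1000).astype(np.float32)))
E
```

```text
2.0667 [ 0.56545937 -0.02735539  0.14942369] [[-9.969e-01 -7.900e-02 -4.000e-04]
 [-7.900e-02  9.969e-01 -4.000e-04]
 [ 4.000e-04 -3.000e-04 -1.000e+00]]
disc ((0.563896656036377, -0.028375711292028427), 0.05706246569752693) 0.020252977484962964
407 tabs [[ 0.5609734  -0.00239507]
 [ 0.56532884 -0.05471701]] 0.0525029 mid [ 0.5631511  -0.02855604] ang -85.2415
((561.831787109375, -2.2129874229431152), (25.79933738708496, 5.125131607055664), 4.172266483306885)
((565.7122802734375, -54.922325134277344), (25.32054901123047, 4.536258220672607), 4.002780914306641)
```

View pics/w1.png

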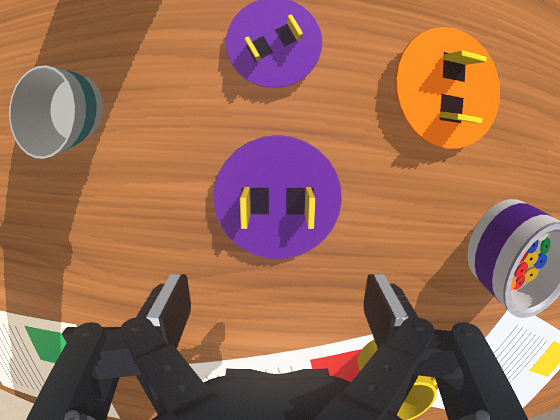

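The wrist view shows the lid centred between the fingers at pixel (277,197), with both tabs (244 and 311) inside the opening. I'll descend and pinch.

Emit:
{"op": "send_rows", "data": {"series": [[[0,0,0,0.0017,-0.001,0.04,0.085],[0,0,0,0.0017,-0.001,0.075,0.085],[0,0,0,0.0017,-0.001,0.1,0.085],[0,0,0,0.0017,-0.001,0.115,0.085],[0,0,0,0.0017,-0.001,0.123,0.085],[0,0,0,0.0017,-0.001,0.123,0.085],[0,0,0,0.0017,-0.001,0.123,0.02],[0,0,0,0.0017,-0.001,0.123,0.02],[0,0,0,0.0017,-0.001,0.123,0.02],[0,0,0,0.0017,-0.001,0.123,0.02]]], "newtons": 25}}

```text
time: 2.95
tcp_pos: [0.5649, -0.0266, 0.0283]
tcp_rot: [[-0.997, -0.082, 0.003], [-0.082, 0.997, 0.001], [-0.003, 0.0, -1.0]]
force: [-0.2, 1.2, 7.2]
gripper_width: 0.447
grasp_force: 4.6
```

Emit:
{"op": "send_rows", "data": {"series": [[[0,0,0,0,0,0,0.02],[0,0,0,0,0,0,0.02],[0,0,0,0,0,0,0.02],[0,0,0,0,0,0,0.02],[0,0,0,0,0,0,0.02],[0,0,0,0,0,0,0.02]]]}}

```text
time: 3.45
tcp_pos: [0.565, -0.0265, 0.0286]
tcp_rot: [[-0.997, -0.082, 0.003], [-0.082, 0.997, 0.001], [-0.003, 0.001, -1.0]]
force: [-1.3, 1.1, 11.8]
gripper_width: 0.327
grasp_force: 24.1
```

Emit:
{"op": "send_rows", "data": {"series": [[[0,0,0,0,0,-0.01,0.02],[0,0,0,0,0,-0.03,0.02],[0,0,0,0,0,-0.055,0.02],[0,0,0,0,0,-0.08,0.02],[0,0,0,0,0,-0.105,0.02],[0,0,0,0,0,-0.12,0.02],[0,0,0,0,0,-0.13,0.02],[0,0,0,0,0,-0.13,0.02],[0,0,0,0,0,-0.13,0.02]]]}}

```text
time: 4.2
tcp_pos: [0.5636, -0.027, 0.1569]
tcp_rot: [[-0.997, -0.082, 0.001], [-0.082, 0.997, 0.0], [-0.001, 0.0, -1.0]]
force: [0.1, 0.0, -1.5]
gripper_width: 0.324
grasp_force: 26.6
```

```bash
cat > m.py <<'E'
from h import *
import sys
s,im,W=wcloud(); cv2.imwrite(f'pics/{sys.argv[1]}.png',im[...,::-1])
p=s['tcp_pos'];R=np.array(s['tcp_rot']);print(s['time'],p,np.round(R,4),s['gripper_width'],s['grasp_force'])
hsv=cv2.cvtColor(im,cv2.COLOR_RGB2HSV)
L=(W-p)@R   # tool frame
pur=(hsv[...,0]>125)&(hsv[...,0]<155)&(hsv[...,1]>100)&(np.hypot(L[...,0],L[...,1])<.075)&(abs(L[...,2])<.03)
q=L[pur]; print('disc in tool',cv2.minEnclosingCircle(q[:,:2].astype(np.float32)))
for _ in range(3):
    c=np.linalg.lstsq(np.c_[q[:,:2],np.ones(len(q))],q[:,2],rcond=None)[0]
    e=q[:,2]-np.c_[q[:,:2],np.ones(len(q))]@c; q=q[abs(e)<.004]
print('plane tilt x,y,z0',c,len(q))
E
python3 m.py w2
```

```text
4.2 [ 0.56356622 -0.02701659  0.15689002] [[-9.966e-01 -8.200e-02  5.000e-04]
 [-8.200e-02  9.966e-01  1.000e-04]
 [-5.000e-04  1.000e-04 -1.000e+00]] 0.3244027804823518 26.609250605106354
disc in tool ((0.001205510925501585, -0.0009447673219256103), 0.057077862322330475)
plane tilt x,y,z0 [-0.00360067 -0.0002824   0.00870551] 22229
```

View pics/w2.png

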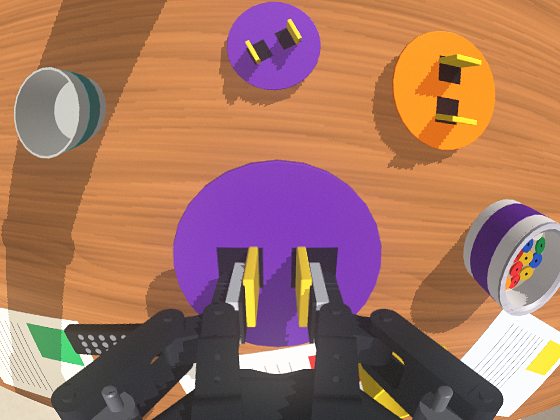

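The lid is held level, with both tabs pinched between the pads (yellow at columns 250 and 303) and the canister at the right edge. I'll move part of the way and measure the rim with the wrist camera.

Emit:
{"op": "send_rows", "data": {"series": [[[0,0,0,-0.01,0.03,0,0.02],[0,0,0,-0.02,0.06,0,0.02],[0,0,0,-0.03,0.09,0,0.02],[0,0,0,-0.03,0.12,0,0.02],[0,0,0,-0.03,0.14,0,0.02],[0,0,0,-0.03,0.15,0,0.02],[0,0,0,-0.03,0.15,0,0.02],[0,0,0,-0.03,0.15,0,0.02]]]}}

```text
time: 4.92
tcp_pos: [0.5808, 0.1238, 0.1559]
tcp_rot: [[-0.997, -0.082, -0.001], [-0.082, 0.997, -0.001], [0.001, -0.001, -1.0]]
force: [-0.5, -1.4, -1.0]
gripper_width: 0.32
grasp_force: 26.6
```

```bash
cat > r.py <<'E'
from h import *
s,im,W=wcloud(); p=s['tcp_pos'];R=np.array(s['tcp_rot'])
k=(np.hypot(W[...,0]-.598,W[...,1]-.244)<.07)&(abs(W[...,2]-.08)<.004)
q=W[k]; c,rad=cv2.minEnclosingCircle(q[:,:2].astype(np.float32))
A=np.c_[2*q[:,:2],np.ones(len(q))]; x=np.linalg.lstsq(A,(q[:,:2]**2).sum(1),rcond=None)[0]
print(s['time'],p,'rim',c,rad,x[:2],np.sqrt(x[2]+x[:2]@x[:2]),np.median(q[:,2]),len(q))
l=p+R@[.0012,-.0009,.0287]; d=np.array([*c,.08])-l; print('lid',l,'delta tool',d@R)
E
python3 r.py; python3 m.py w3
```

```text
4.9167 [0.580849   0.12384708 0.1558694 ] rim (0.5969860553741455, 0.24372044205665588) 0.05489986762404442 [0.59680447 0.24255875] 0.04916713468734614 0.07970509218700922 3181
lid [0.57968757 0.12281385 0.1271723 ] delta tool [-0.02722611  0.11913702  0.04698912]
4.9667 [0.58114944 0.12277609 0.1561489 ] [[-9.968e-01 -8.030e-02 -9.000e-04]
 [-8.030e-02  9.968e-01 -1.500e-03]
 [ 1.000e-03 -1.500e-03 -1.000e+00]] 0.3226748422732684 26.612380743026733
disc in tool ((0.0011019418016076088, -0.0010377857834100723), 0.05707549303770065)
plane tilt x,y,z0 [-3.27241290e-03 -8.78934260e-05  8.71922398e-03] 22231
```

View pics/w3.png

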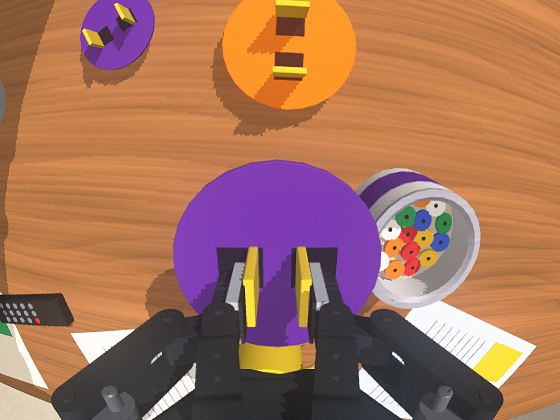

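The view shows the lid still level and the canister rim clear at pixel (420,245). I'll move over it.

Emit:
{"op": "send_rows", "data": {"series": [[[0,0,0,-0.0067,0.03,0,0.02],[0,0,0,-0.0134,0.06,0,0.02],[0,0,0,-0.02,0.085,0,0.02],[0,0,0,-0.0245,0.105,0,0.02],[0,0,0,-0.0267,0.116,0,0.02],[0,0,0,-0.0267,0.1203,0,0.02],[0,0,0,-0.0267,0.1203,0,0.02],[0,0,0,-0.0267,0.1203,0,0.02],[0,0,0,-0.0267,0.1203,0,0.02]]]}}

```text
time: 5.77
tcp_pos: [0.5983, 0.2445, 0.1568]
tcp_rot: [[-0.997, -0.079, 0.0], [-0.079, 0.997, -0.001], [0.0, -0.001, -1.0]]
force: [0.7, -0.1, -1.7]
gripper_width: 0.322
grasp_force: 26.6
```

Run:
```python
from h import *
s=ctrl.read_state(); p=s['tcp_pos'];R=np.array(s['tcp_rot'])
l=p+R@[.0011,-.001,.0287]; print(p,np.round(R,4),l,(np.array([.597,.2438,.064])-l)@R)
```

```text
[0.59831012 0.24453285 0.15681544] [[-9.968e-01 -7.940e-02  0.000e+00]
 [-7.940e-02  9.968e-01 -1.100e-03]
 [ 1.000e-04 -1.100e-03 -1.000e+00]] [0.59729378 0.24341614 0.12811666] [0.00025839 0.00047857 0.06411617]
```

Emit:
{"op": "send_rows", "data": {"series": [[[0,0,0,0.0003,0.0005,0.012,0.02],[0,0,0,0.0003,0.0005,0.027,0.02],[0,0,0,0.0003,0.0005,0.04,0.02],[0,0,0,0.0003,0.0005,0.05,0.02],[0,0,0,0.0003,0.0005,0.057,0.02],[0,0,0,0.0003,0.0005,0.061,0.02],[0,0,0,0.0003,0.0005,0.063,0.02],[0,0,0,0.0003,0.0005,0.064,0.02],[0,0,0,0.0003,0.0005,0.064,0.02],[0,0,0,0.0003,0.0005,0.064,0.02]]]}}

```text
time: 6.6
tcp_pos: [0.5981, 0.2477, 0.0933]
tcp_rot: [[-0.997, -0.082, 0.001], [-0.082, 0.997, 0.001], [-0.001, 0.0, -1.0]]
force: [0.6, 0.2, -1.4]
gripper_width: 0.321
grasp_force: 26.6
```

Emit:
{"op": "send_rows", "data": {"series": [[[0,0,0,0,-0.002,0,0.02],[0,0,0,0,-0.002,0.001,0.02],[0,0,0,0,-0.002,0.001,0.02],[0,0,0,0,-0.002,0.001,0.02]]]}}

```text
time: 6.93
tcp_pos: [0.5983, 0.2455, 0.0929]
tcp_rot: [[-0.997, -0.082, 0.001], [-0.082, 0.997, 0.001], [-0.001, 0.001, -1.0]]
force: [-3.4, -1.1, 6.9]
gripper_width: 0.32
grasp_force: 28.5
```

```bash
python3 m.py w4
python3 - <<'E'
from h import *
im,W=cloud('scene'); cv2.imwrite('pics/s4.png',im[180:400,330:530,::-1].repeat(3,0).repeat(3,1)[:600])
s=ctrl.read_state();print(s['tcp_pos'],s['force'])
E
```

```text
6.9333 [0.59832515 0.24548585 0.09289374] [[-9.966e-01 -8.180e-02  1.300e-03]
 [-8.180e-02  9.966e-01  6.000e-04]
 [-1.300e-03  5.000e-04 -1.000e+00]] 0.3202227230753127 28.481900990009308
disc in tool ((0.0012199764605611563, -0.0008851328166201711), 0.05719511955976486)
plane tilt x,y,z0 [-0.00147262  0.00055202  0.00866745] 22283
[0.5983063  0.24547905 0.09286552] [-2.83667185 -1.03446095  6.78612315]
```

View pics/s4.png

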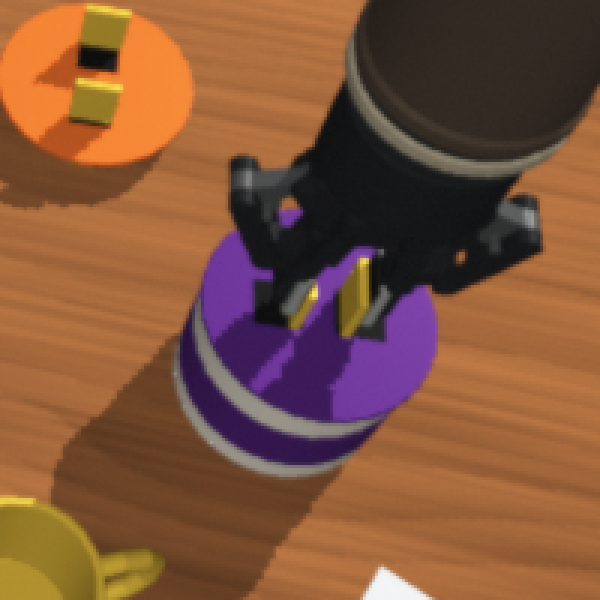

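The disc lies flat on the rim and the contact force is about 7 N. Releasing and lifting away.

Emit:
{"op": "send_rows", "data": {"series": [[[0,0,0,0,0,0,0.05],[0,0,0,0,0,0,0.075],[0,0,0,0,0,0,0.085],[0,0,0,0,0,0,0.085],[0,0,0,0,0,0,0.085],[0,0,0,0,0,0,0.085],[0,0,0,0,0,0,0.085]]]}}

```text
time: 7.62
tcp_pos: [0.5979, 0.2456, 0.0918]
tcp_rot: [[-0.997, -0.082, 0.0], [-0.082, 0.997, 0.0], [-0.0, 0.0, -1.0]]
force: [0.6, -0.1, 0.6]
gripper_width: 0.994
grasp_force: 0.0
```

Emit:
{"op": "send_rows", "data": {"series": [[[0,0,0,0,0,-0.01,0.085],[0,0,0,0,0,-0.03,0.085],[0,0,0,0,0,-0.06,0.085],[0,0,0,0,0,-0.09,0.085],[0,0,0,0,0,-0.12,0.085],[0,0,0,0,0,-0.12,0.085],[0,0,0,0,0,-0.12,0.085],[0,0,0,0,0,-0.12,0.085]]]}}

```text
time: 8.28
tcp_pos: [0.5976, 0.2454, 0.2119]
tcp_rot: [[-0.997, -0.082, 0.0], [-0.082, 0.997, 0.0], [-0.0, 0.0, -1.0]]
force: [0.0, 1.4, -0.3]
gripper_width: 0.996
grasp_force: 0.0
```

Run:
```python
from h import *
s,im,W=wcloud(); cv2.imwrite('pics/w5.png',im[...,::-1]); print(s['time'],s['tcp_pos'])
hsv=cv2.cvtColor(im,cv2.COLOR_RGB2HSV); r=np.hypot(W[...,0]-.597,W[...,1]-.244)
pur=(hsv[...,0]>125)&(hsv[...,0]<155)&(hsv[...,1]>100)&(r<.08)&(W[...,2]>.074)&(W[...,2]<.095)
q=W[pur];print('disc',cv2.minEnclosingCircle(q[:,:2].astype(np.float32)),np.median(q[:,2]),np.linalg.lstsq(np.c_[q[:,:2],np.ones(len(q))],q[:,2],rcond=None)[0])
yel=(hsv[...,0]>18)&(hsv[...,0]<35)&(hsv[...,1]>110)&(r<.05)&(W[...,2]>.11)&(W[...,2]<.125)
t=W[yel]; _,lab,cc=cv2.kmeans(t[:,:2].astype(np.float32),2,None,(3,50,1e-6),5,0)
print(cc,np.linalg.norm(cc[1]-cc[0]))
```

```text
8.2833 [0.59760772 0.24544215 0.21192818]
disc ((0.5970464944839478, 0.2435079663991928), 0.057089708745479584) 0.0852560895542539 [3.61116986e-03 3.22140134e-05 8.31035915e-02]
[[0.5935889  0.26881707]
 [0.59786826 0.21732146]] 0.051673118
```

View pics/w5.png

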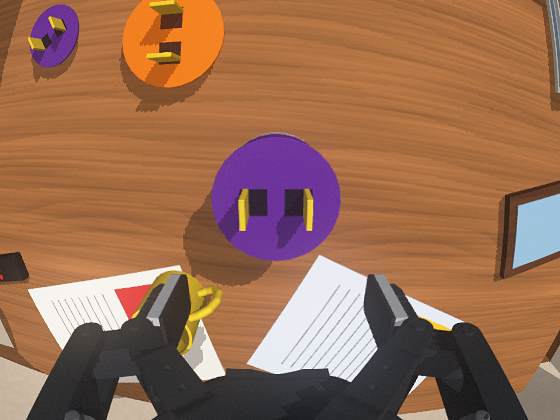

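The lid lies flat on the canister at pixel (276,198), with its tabs about 52 mm apart, so they have sprung out to nearly free. Handing in.

```bash
python3 -c "
from station import ctrl
print(ctrl.close_job())"
```

```text
the job is handed in; nothing more can be done
None
```

The large purple lid lies flat on the purple-banded canister's rim with its tabs sprung out, the teal-banded tub was never approached, and the job was handed in at about 8.3 s; no verdict was reported back.

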